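# Put the dial holders away in their set tray

### The job

Put the set of four dial holders away in the grey tray: each solid holder with a raised dial seat goes upright into the black-edged pocket of its own shape and size, sitting flat on the tray floor. Leave the two bored spacer collars, which look like holders but have a hole and no seat, where they stand.

Things in the scene. Friction and masses are not known exactly. Their poses are not given: they have to be found in the camera images.
- holder_large_round_center (a point): Loose dial holder upright on the bench: round, 56 mm in diameter, raised seat a disc 42 mm in diameter. Straight-sided dark steel block 36 mm high (the part to grip) with a solid pale dial seat 8 mm higher on top; 44 mm high in all, 0.1 to 0.4 kg. The point is its centre, 22 mm above its underside; z is up.
- holder_small_round_center (a point): Loose dial holder upright on the bench: round, 36 mm in diameter, raised seat a disc 24 mm in diameter. Straight-sided dark steel block 36 mm high (the part to grip) with a solid pale dial seat 8 mm higher on top; 44 mm high in all, 0.1 to 0.4 kg. The point is its centre, 22 mm above its underside; z is up.
- holder_square_center (a point): Loose dial holder upright on the bench: square, 46 x 46 mm with its sides along its x and y axes, raised seat 34 x 34 mm. Straight-sided dark steel block 36 mm high (the part to grip) with a solid pale dial seat 8 mm higher on top; 44 mm high in all, 0.1 to 0.4 kg. The point is its centre, 22 mm above its underside; z is up.
- holder_oblong_center (a point): Loose dial holder upright on the bench: oblong, 58 mm along its x axis and 36 mm along its y axis, raised seat 44 x 24 mm. Straight-sided dark steel block 36 mm high (the part to grip) with a solid pale dial seat 8 mm higher on top; 44 mm high in all, 0.1 to 0.4 kg. The point is its centre, 22 mm above its underside; z is up.
- pocket_large_round: Fixed pocket for the large round holder: black insert plate 86 x 86 x 6 mm in the grey tray, with a round opening 72 mm in diameter, onto the tray floor. Origin: centre of the opening, on that floor, 5 mm above the bench; z is up. The four inserts lie two by two in any order, 94 mm apart, square to the tray (212 x 212 mm, rim 14 mm above the bench).
- pocket_small_round: Fixed pocket for the small round holder: black insert plate 86 x 86 x 6 mm in the grey tray, with a round opening 52 mm in diameter, onto the tray floor. Origin: centre of the opening, on that floor, 5 mm above the bench; z is up. The four inserts lie two by two in any order, 94 mm apart, square to the tray (212 x 212 mm, rim 14 mm above the bench).
- pocket_square: Fixed pocket for the square holder: black insert plate 86 x 86 x 6 mm in the grey tray, with a square opening 62 x 62 mm, its sides along its x and y axes, onto the tray floor. Origin: centre of the opening, on that floor, 5 mm above the bench; z is up. The four inserts lie two by two in any order, 94 mm apart, square to the tray (212 x 212 mm, rim 14 mm above the bench).
- pocket_oblong: Fixed pocket for the oblong holder: black insert plate 86 x 86 x 6 mm in the grey tray, with an oblong opening 74 mm along its x axis and 52 mm along its y axis, onto the tray floor. Origin: centre of the opening, on that floor, 5 mm above the bench; z is up. The four inserts lie two by two in any order, 94 mm apart, square to the tray (212 x 212 mm, rim 14 mm above the bench).
- collar_round_center (a point): Look-alike that does not belong to the set: a loose dark steel spacer collar, round, 56 mm in diameter, with an open bore 34 mm wide from top to bottom and a flat top 36 mm above the bench, no raised seat. It must stay where it is. The point is on its axis, 18 mm above its underside; z is up.
- collar_square_center (a point): Look-alike that does not belong to the set: a loose dark steel spacer collar, square, 46 x 46 mm, with an open bore 26 mm wide from top to bottom and a flat top 36 mm above the bench, no raised seat. It must stay where it is. The point is on its axis, 18 mm above its underside; z is up. Nearby also stand a brass ink cup, an ink jar and a loupe, up to 52 mm wide and 51 mm high.
There are look-alikes about, which are no part of the job. What is shaped like the part that bears holder_large_round_center but turquoise is not meant.

How it is judged:
By the outcome, as a careful person would: the job done as asked, in the order asked, and still so for the second after the job is handed in, with the robot touching nothing.
It also fails if it takes over 96 s, if anything falls off the work surface, if the arm or the gripper's body presses on something with over 40 N, if the wrist force passes 120 N, or if a joint passes its speed limit or range.

### The arm

A 6-joint arm with a two-finger parallel gripper is mounted at the origin on the work surface. World frame = base frame: x ahead of the robot, y to its left, z up, the work surface at z = 0. Lengths are in mm, angles in rad, forces in N, time in s.
With the tool pointing down it reaches from about 275 to 1000 mm from the base axis. Payload 8.4 kg.
Tool frame: the origin (TCP) lies midway between the tips of the shut fingers; the grasp point (between the pads) lies 19 mm behind it; z points along the fingers, y is the line along which they close (so a half turn about z gives the same grasp; the last joint's range is limited). The gripper opens to 85 mm and grips with 20 to 120 N. Pads are 22 mm wide; open, the fingers measure 114 mm over their backs; the gripper's body (76 mm by 85 mm) begins 54 mm behind the grasp point. The pads swing forward as they close: fully open they stand 13 mm farther back than shut.
Start: joints at [1.186, 0.353, 1.633, -0, 1.155, -0.002], TCP at [233.448, 579.767, 231.281] pointing down, gripper open.
Joint ranges: [-2.63, 2.63], [-0.92, 2.1], [0.06, 2.66], [-1.3, 4.44], [0, 2.69], [-3.02, 3.02]. Speed limits (rad/s): [2.22, 2.22, 2.79, 3.14, 3.14, 3.14].

### API

Orientations are given as [roll, pitch, yaw] about the fixed x, y, z axes, in that order (R = Rz(yaw) Ry(pitch) Rx(roll)).
In Python, from rig import r gives the robot as it stands.
- The arm moves only by the shell command python3 -m inch 'ROWS' [OPENING] [FORCE]. ROWS is JSON, a list that holds one entry, the list of rows, each a list of 6 numbers: the shift along the tool's x, y, z scaled (see below), then the turn, a rotation vector about the tool's x, y, z scaled (see below). In form: [[[tx, ty, tz, wx, wy, wz], ...]]. A call has 1 to 8 rows; each row is the pose to reach, as a shift and turn from the pose commanded when the call began, along the tool's axes at that moment, turning the shorter way round; what a row does not reach only later rows make up. The controller multiplies each number of a shift by 20 cm and each number of a turn by pi rad. A row lasts 1/12 s, in which the tool goes at most 41.7 mm and 7.16 degrees, less where a joint would pass 70% of its speed; a pose out of reach is approached as far as the arm can. A call with a number of a shift or a turn outside -1 to 1 is refused whole. A call with a gripper value outside its range is refused whole. OPENING is the gripper's target within -1 to 1 (fully open at 1, half-way at 0, shut at -1), set as the call begins (- or left out, the last holds). The fingers move at their own pace and stop on an object; FORCE is the grip in N (left out, the last holds). Time passes only in rows, so rows that repeat a pose let the fingers close. It gives the time, the measured TCP pose, the force, the opening and the grip force at its end, in the units of the state.
- r.sense(): the state, without advancing time (a new reading comes with each control period).
- r.grab_frame(name): name is "side" or "top"; returns the picture (480x640x3 uint8, red, green, blue); there is no depth.
- r.camera_info(name): a dict with "K" (3x3 intrinsics, pixels), "rvec" (rotation vector, rad) and "tvec" (3), from world to camera coordinates, as OpenCV has them. Camera axes: x right, y down, z forward; pixel columns grow to the right and rows downward; lengths in mm; the calibration is good to about 2 mm. A picture is of the moment at which its call begins. camera_info takes no time and is no camera call.
- r.sign_off(): hands the job in; it is judged then, once.
The state is a dict: "clock": time; "qpos": joint angles; "qvel": joint speeds; "joint_efforts": joint torques, N m; "eef_pos": TCP position; "tcp_rot": TCP orientation; "contact_force": force on the tool from outside, world axes, zero at the start; "wrist_torque": the same for the moment, N m; "opening": opening from 0.0 (shut) to 1.0 (fully open); "grasp_force": force on a finger pad.
Only numpy, scipy, OpenCV 4.12 (cv2) and the standard library are available. Lean on these libraries where they do the work, as an engineer would, in place of code of your own. Each camera call takes 0.05 s, during which the arm holds its last target. There are 200 camera calls.

## Working session

There is one attempt and no reset: what is moved stays moved. The work goes in short steps, Python scripts to look and compute and a shell command to move; the robot and the scene stay as the last step left them, time stands still between calls to the robot, and variables do not carry over. Pictures are saved under pics/ and viewed, at most 14 in all, crops included, and the job is handed in when it is done.

```bash
mkdir -p pics; ls
python3 - <<'E'
from rig import r
import cv2
for n in("top","side"):
    cv2.imwrite(f"pics/{n}0.png",r.grab_frame(n)[:,:,::-1]); c=r.camera_info(n); print(n,c)
s=r.sense(); print(s)
E
```

```text
pics
top {'K': array([[566.46243534,   0.        , 320.25505991],
       [  0.        , 566.46243534, 239.68858508],
       [  0.        ,   0.        ,   1.        ]]), 'rvec': array([ 2.00431821, -2.20833994,  0.23776119]), 'tvec': array([  53.79831719,  523.83787152, 1113.04306983])}
side {'K': array([[577.63384899,   0.        , 321.06433589],
       [  0.        , 577.63384899, 241.70466283],
       [  0.        ,   0.        ,   1.        ]]), 'rvec': array([ 2.32732557, -0.22824782,  0.09379809]), 'tvec': array([-501.98495335,  106.76421899,  874.06181469])}
{'clock': 0.1, 'qpos': array([ 1.18559692e+00,  3.53564021e-01,  1.63407404e+00,  1.65342085e-05,
        1.15519485e+00, -2.38478570e-03]), 'qvel': array([-0.00103946, -0.00188813, -0.00163637, -0.00015454,  0.00185647,
        0.00057094]), 'joint_efforts': array([-1.39259711e-03, -6.06354904e+01, -3.42816639e+01,  3.94667850e-06,
        3.95844720e-03,  2.87200578e-05]), 'eef_pos': array([233.28160203, 579.36459391, 230.6399301 ]), 'tcp_rot': array([-3.14035244e+00, -1.80761126e-05,  2.75877134e+00]), 'contact_force': array([-0.50888852, -0.51356099,  0.10997188]), 'wrist_torque': array([ 0.02315752, -0.03656698,  0.01811197]), 'grasp_force': 0.0, 'opening': 0.9993899768497199}
```

View pics/top0.png

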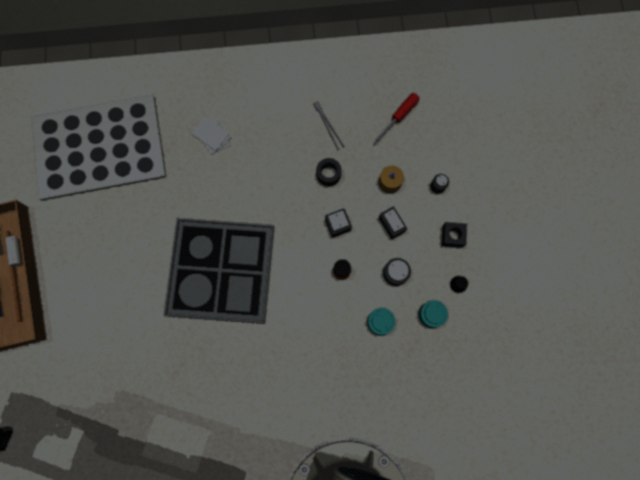

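View pics/side0.png

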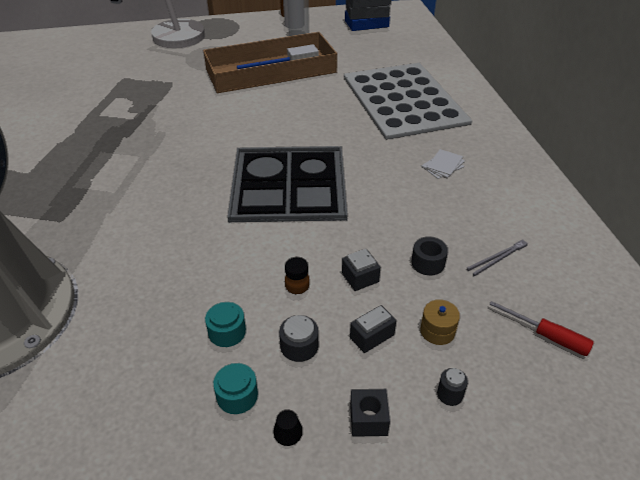

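The top view shows four pale-seated dark holders: large round (397,271), small round (440,183), square (338,222) and oblong (393,222). The ones to leave are the turquoise rounds (381,321) and (433,314), the bored collars (328,172) and (454,235), the cup (391,179), the jar (342,269) and the loupe (459,284). The tray is at (220,270), with round pockets on its left and the square and oblong ones on its right. Next I measure these and check an enlarged crop.

```bash
cat > h.py <<'E'
from rig import r
import cv2, numpy as np
def cast(n,uv,z):
    c=r.camera_info(n); R=cv2.Rodrigues(c["rvec"])[0]; t=c["tvec"].ravel()
    uv=np.asarray(uv,float).reshape(-1,2)
    d=np.c_[uv,np.ones(len(uv))]@np.linalg.inv(c["K"]).T@R; o=-R.T@t
    return (o+d*((z-o[2])/d[:,2])[:,None])[:,:2]
def proj(n,p):
    c=r.camera_info(n); return cv2.projectPoints(np.array([p],float),c["rvec"],c["tvec"],c["K"],None)[0].ravel()
def blobs(n,img,box,lo,hi,z,amin):
    x0,y0,x1,y1=box; k=4
    hsv=cv2.cvtColor(cv2.resize(img[y0:y1,x0:x1],None,fx=k,fy=k,interpolation=cv2.INTER_CUBIC),cv2.COLOR_RGB2HSV)
    m=cv2.inRange(hsv,lo,hi); out=[]
    for c in cv2.findContours(m,cv2.RETR_EXTERNAL,cv2.CHAIN_APPROX_NONE)[0]:
        p=cast(n,(c[:,0,:]+.5)/k-.5+[x0,y0],z).astype(np.float32)
        a=cv2.contourArea(p)
        if a<amin: continue
        M=cv2.minAreaRect(p); uv=((c[:,0,:]+.5)/k-.5).mean(0)+[x0,y0]
        b=cv2.boxPoints(M); e=b[1]-b[0]; f=b[2]-b[1]
        if np.hypot(*f)>np.hypot(*e): e=f
        out.append((uv.round(),np.array(M[0]).round(1),np.round(M[1],1),"longyaw %.2f"%np.arctan2(e[1],e[0]),"fill %.2f"%(a/M[1][0]/M[1][1])))
    return out
E
python3 - <<'E'
from h import *
i=r.grab_frame("top"); s=r.grab_frame("side")
hs=cv2.cvtColor(i,cv2.COLOR_RGB2HSV)
for p in [(397,270),(338,218),(195,290),(240,293),(220,290),(171,290),(300,290)]: print(p,hs[p[1],p[0]])
print("seats");[print(*b) for n in [0] for bx in [(383,257,411,286),(431,173,449,193),(324,208,352,236),(380,207,407,238)] for b in blobs("top",i,bx,(0,0,85),(180,60,255),44,200)]
print("pockets");[print(*b) for b in blobs("top",i,(174,228,264,314),(0,0,45),(180,255,255),5,900)]
hs2=cv2.cvtColor(s,cv2.COLOR_RGB2HSV);print([hs2[y,x] for x,y in [(299,327),(263,198)]])
print("side pockets");[print(*b) for b in blobs("side",s,(240,154,338,212),(0,0,60),(180,255,255),5,900)]
a=cv2.resize(i[160:330,305:480],(525,510),interpolation=cv2.INTER_CUBIC)
cv2.imwrite("pics/crop1.png",np.clip(a[:,:,::-1].astype(float)*1.8,0,255).astype(np.uint8))
E
```

```text
(397, 270) [105  15 105]
(338, 218) [102  12 105]
(195, 290) [105  18  57]
(240, 293) [100  14  54]
(220, 290) [30 18 14]
(171, 290) [90 15 50]
(300, 290) [ 70   8 102]
seats
[398. 270.] [ 450.8 -150.8] [38.2 39.2] longyaw -0.12 fill 0.78
[441. 180.] [ 634.9 -268. ] [19.2 20.9] longyaw -1.14 fill 0.76
[338. 220.] [568.4 -38.6] [31.8 32.2] longyaw -1.30 fill 0.94
[349. 214.] [576.6 -60.4] [14.8 33.3] longyaw -0.11 fill 0.46
[331. 210.] [587.6 -28.4] [36.5 17.5] longyaw 1.47 fill 0.43
[394. 220.] [ 557.2 -154.9] [41.9 22. ] longyaw 0.41 fill 0.94
[403. 214.] [ 564.5 -171. ] [24.3 40.9] longyaw -0.13 fill 0.51
pockets
[239. 293.] [439.5 184. ] [49.2 71.7] longyaw -0.17 fill 0.96
[195. 290.] [455.5 276.8] [68.  68.8] longyaw -0.49 fill 0.78
[200. 247.] [548.1 260.4] [47.6 47.4] longyaw 1.47 fill 0.80
[244. 250.] [532.3 167.8] [59.7 59.8] longyaw -0.17 fill 0.96
[218. 272.] [493.7 224.4] [195.1 185.6] longyaw 1.47 fill 0.10
[array([100,   6, 133], dtype=uint8), array([113,  13,  79], dtype=uint8)]
side pockets
[262. 197.] [438.  184.8] [44.2 73.8] longyaw -0.17 fill 0.96
[313. 197.] [530.8 169.1] [55.  61.6] longyaw -0.17 fill 0.96
[313. 166.] [546.4 261.4] [47.6 44.6] longyaw 0.32 fill 0.77
[265. 167.] [454.1 277.5] [65.1 66.4] longyaw -0.66 fill 0.78
[288. 182.] [492.1 223.6] [177.3   7.9] longyaw 1.40 fill 0.81
```

View pics/crop1.png

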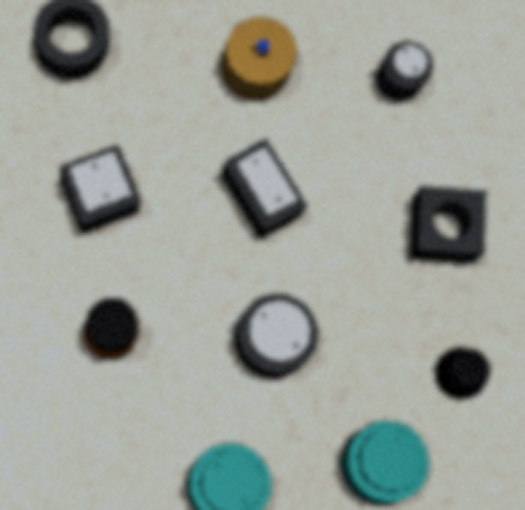

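The enlarged crop shows all four holders with pale solid seats. The bored collars are at crop (70,38) and (448,222), and the turquoise pair at (230,485) and (387,460). The holders I mean are the dark steel ones with a pale seat, so identification is settled. I'm starting with the square.

```bash
cat >> h.py <<'E'
from scipy.spatial.transform import Rotation as Ro
def plan(x,y,z,yaw):
    s=r.sense(); R0=Ro.from_euler("xyz",s["tcp_rot"]); d=R0.inv().apply(np.array([x,y,z])-s["eef_pos"])/200
    w=(R0.inv()*Ro.from_euler("xyz",[np.pi,0,yaw])).as_rotvec()/np.pi
    n=int(np.ceil(abs(d).max()/.98)); print("hops",n,"each",(d/n).round(4),"turn",w.round(4),"rows/hop %.1f, turnrows %.1f"%(np.linalg.norm(d/n)*200/41.7,np.linalg.norm(w)*180/7.16))
E
python3 -c "
from h import *
plan(568.4,-38.6,120,1.84)"
```

```text
hops 3 each [-0.9028 -0.7468  0.1854] turn [-3.000e-04  1.000e-04  2.925e-01] rows/hop 5.7, turnrows 7.4
```

```bash
python3 -m inch '[[[-0.9,-0.75,0.185,0,0,0],[-0.9,-0.75,0.185,0,0,0],[-0.9,-0.75,0.185,0,0,0],[-0.9,-0.75,0.185,0,0,0],[-0.9,-0.75,0.185,0,0,0],[-0.9,-0.75,0.185,0,0,0]]]' 1 40
python3 -m inch '[[[-0.9,-0.75,0.185,0,0,0],[-0.9,-0.75,0.185,0,0,0],[-0.9,-0.75,0.185,0,0,0],[-0.9,-0.75,0.185,0,0,0],[-0.9,-0.75,0.185,0,0,0],[-0.9,-0.75,0.185,0,0,0]]]'
python3 -m inch '[[[-0.9,-0.75,0.185,0,0,0.2925],[-0.9,-0.75,0.185,0,0,0.2925],[-0.9,-0.75,0.185,0,0,0.2925],[-0.9,-0.75,0.185,0,0,0.2925],[-0.9,-0.75,0.185,0,0,0.2925],[-0.9,-0.75,0.185,0,0,0.2925],[-0.9,-0.75,0.185,0,0,0.2925],[-0.9,-0.75,0.185,0,0,0.2925]]]'
python3 -c "
from h import *
plan(568.4,-38.6,7,1.84)
cv2.imwrite('pics/s1.png',r.grab_frame('side')[150:400,200:520,::-1].repeat(2,0).repeat(2,1))"
```

```text
clock: 0.7
eef_pos: [344.9, 370.3, 193.6]
tcp_rot: [-3.14, 0.0, 2.758]
contact_force: [0.0, 0.5, 0.3]
opening: 0.998
grasp_force: 0.0
clock: 1.2
eef_pos: [456.2, 164.2, 156.9]
tcp_rot: [-3.141, 0.0, 2.758]
contact_force: [-0.4, -0.2, -0.4]
opening: 1.001
grasp_force: 0.0
clock: 1.87
eef_pos: [566.7, -41.3, 119.6]
tcp_rot: [-3.141, -0.0, 1.83]
contact_force: [-0.5, 0.1, -0.3]
opening: 1.003
grasp_force: 0.0
hops 1 each [0.0109 0.0118 0.5631] turn [-0.0002 -0.     -0.0033] rows/hop 2.7, turnrows 0.1
```

View pics/s1.png

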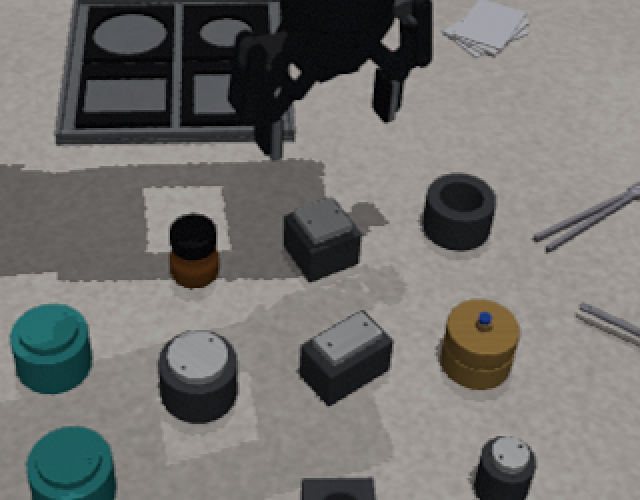

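The gripper hangs above the square holder (crop 322,238), with its fingers straddling it along x and clear of everything else. Descending and gripping.

```bash
python3 -m inch '[[[0.011,0.012,0.3,0,0,0],[0.011,0.012,0.45,0,0,0],[0.011,0.012,0.563,0,0,0],[0.011,0.012,0.563,0,0,0],[0.011,0.012,0.563,0,0,0]]]' 1
python3 -m inch '[[[0,0,0,0,0,0],[0,0,0,0,0,0],[0,0,0,0,0,0],[0,0,0,0,0,0],[0,0,0,0,0,0],[0,0,0,0,0,0],[0,0,0,0,0,0],[0,0,0,0,0,0]]]' -1 40
python3 -m inch '[[[0,0,-0.3,0,0,0],[0,0,-0.56,0,0,0],[0,0,-0.56,0,0,0],[0,0,-0.56,0,0,0],[0,0,-0.56,0,0,0]]]'
python3 -c "
from h import *
plan(531.5,168.5,120,1.40)
cv2.imwrite('pics/s2.png',r.grab_frame('side')[150:400,200:520,::-1].repeat(2,0).repeat(2,1))"
```

```text
clock: 2.33
eef_pos: [566.7, -36.3, 6.8]
tcp_rot: [-3.138, -0.001, 1.841]
contact_force: [-0.3, -0.3, 1.2]
opening: 1.001
grasp_force: 0.0
clock: 3.0
eef_pos: [569.3, -36.7, 9.8]
tcp_rot: [3.139, 0.001, 1.84]
contact_force: [-1.3, -0.1, 8.5]
opening: 0.53
grasp_force: 41.0
clock: 3.42
eef_pos: [569.4, -36.7, 122.2]
tcp_rot: [3.137, 0.002, 1.84]
contact_force: [-0.9, -0.5, -3.1]
opening: 0.533
grasp_force: 43.7
hops 2 each [0.5198 0.0451 0.0048] turn [0.0016 0.0002 0.14  ] rows/hop 2.5, turnrows 3.5
```

View pics/s2.png

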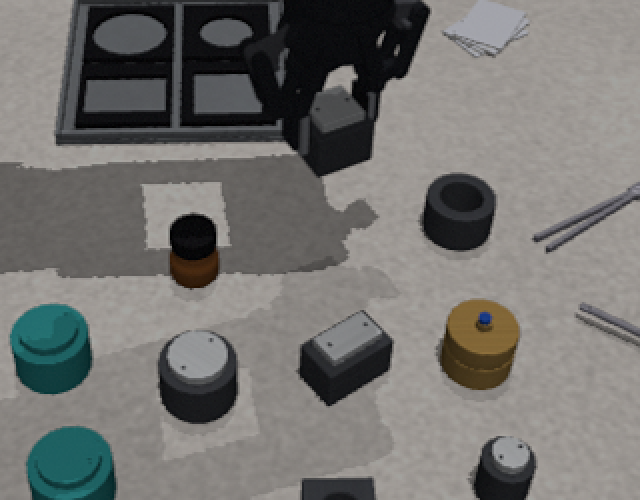

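The square holder is held level. Carrying it to its pocket.

```bash
python3 -m inch '[[[0.53,0.045,0,0,0,0],[0.53,0.045,0,0,0,0],[0.53,0.045,0,0,0,0],[0.53,0.045,0,0,0,0]]]'
python3 -m inch '[[[0.525,0.045,0,0,0,0.14],[0.525,0.045,0,0,0,0.14],[0.525,0.045,0,0,0,0.14],[0.525,0.045,0,0,0,0.14],[0.525,0.045,0,0,0,0.14],[0.525,0.045,0,0,0,0.14]]]'
python3 -c "
from h import *
plan(531.8,170.4,40,1.40)"
```

```text
clock: 3.8
eef_pos: [546.0, 71.4, 117.7]
tcp_rot: [-3.138, -0.002, 1.842]
contact_force: [0.9, -0.6, -2.4]
opening: 0.53
grasp_force: 43.6
clock: 4.3
eef_pos: [528.3, 171.1, 118.3]
tcp_rot: [-3.139, 0.001, 1.404]
contact_force: [-0.4, -0.5, -2.4]
opening: 0.529
grasp_force: 43.6
hops 1 each [0.     0.0188 0.3914] turn [-0.0007  0.0005  0.0012] rows/hop 1.9, turnrows 0.0
```

```bash
python3 -m inch '[[[0,0.019,0.2,0,0,0],[0,0.019,0.391,0,0,0],[0,0.019,0.391,0,0,0],[0,0.019,0.391,0,0,0],[0,0.019,0.391,0,0,0]]]'
python3 -c "
from h import *
for k in range(3): i=r.grab_frame('side'); print(r.sense()['eef_pos'].round(1))
cv2.imwrite('pics/s3.png',i[110:260,200:400,::-1].repeat(3,0).repeat(3,1))"
```

```text
clock: 4.72
eef_pos: [533.6, 170.3, 42.4]
tcp_rot: [3.141, 0.0, 1.4]
contact_force: [0.8, 0.7, -2.3]
opening: 0.531
grasp_force: 43.5
[534.3 170.8  43.2]
[534.5 171.   43.6]
[534.5 171.1  43.6]
```

View pics/s3.png

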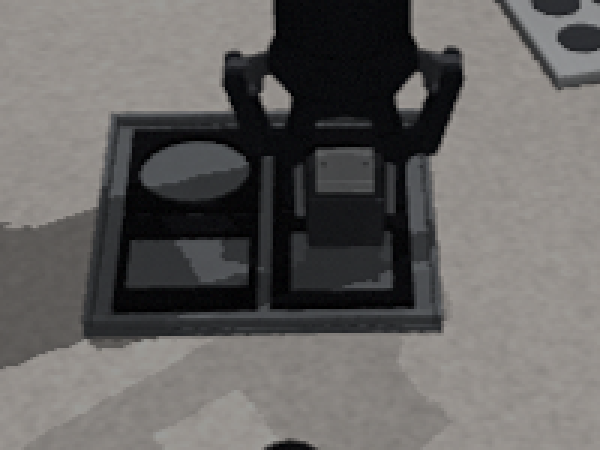

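The square holder hangs over the square pocket at crop (345,205), aligned with it. Lowering with a small correction, then releasing.

```bash
python3 -m inch '[[[0,-0.013,0.05,0,0,0],[0,-0.013,0.1,0,0,0],[0,-0.013,0.13,0,0,0],[0,-0.013,0.142,0,0,0],[0,-0.013,0.142,0,0,0],[0,-0.013,0.142,0,0,0]]]'
python3 -m inch '[[[0,0,0,0,0,0],[0,0,0,0,0,0],[0,0,0,0,0,0],[0,0,0,0,0,0],[0,0,0,0,0,0]]]' 1
python3 -m inch '[[[0,0,-0.2,0,0,0],[0,0,-0.5,0,0,0],[0,0,-0.5,0,0,0],[0,0,-0.5,0,0,0]]]'
python3 -c "
from h import *
plan(450.8,-150.8,115,1.40)"
```

```text
clock: 5.37
eef_pos: [529.9, 171.4, 14.2]
tcp_rot: [-3.14, 0.0, 1.4]
contact_force: [-7.6, -2.7, 23.1]
opening: 0.532
grasp_force: 47.7
clock: 5.78
eef_pos: [530.3, 171.4, 12.8]
tcp_rot: [-3.141, 0.0, 1.4]
contact_force: [-0.1, -0.4, -0.7]
opening: 1.003
grasp_force: 0.0
clock: 6.12
eef_pos: [533.4, 172.3, 117.5]
tcp_rot: [3.135, -0.003, 1.4]
contact_force: [1.0, -0.1, -0.1]
opening: 0.998
grasp_force: 0.0
hops 2 each [-0.8311 -0.0662  0.003 ] turn [ 0.0021 -0.0011 -0.    ] rows/hop 4.0, turnrows 0.1
```

```bash
python3 -m inch '[[[-0.83,-0.066,0,0,0,0],[-0.83,-0.066,0,0,0,0],[-0.83,-0.066,0,0,0,0],[-0.83,-0.066,0,0,0,0],[-0.83,-0.066,0,0,0,0]]]' 1
python3 -m inch '[[[-0.83,-0.066,0,0,0,0],[-0.83,-0.066,0,0,0,0],[-0.83,-0.066,0,0,0,0],[-0.83,-0.066,0,0,0,0],[-0.83,-0.066,0,0,0,0],[-0.83,-0.066,0,0,0,0],[-0.83,-0.066,0,0,0,0]]]'
python3 -c "
from h import *
i=r.grab_frame('side');i=r.grab_frame('side')
print(r.sense()['eef_pos'])
plan(450.8,-150.8,7,1.40)
cv2.imwrite('pics/s4.png',i[120:420,200:520,::-1].repeat(2,0).repeat(2,1))"
```

```text
clock: 6.53
eef_pos: [486.2, 4.9, 112.0]
tcp_rot: [-3.139, 0.002, 1.397]
contact_force: [-0.4, 0.5, -1.2]
opening: 0.999
grasp_force: 0.0
clock: 7.12
eef_pos: [447.8, -151.1, 112.5]
tcp_rot: [-3.141, -0.0, 1.399]
contact_force: [-0.2, 0.1, 0.4]
opening: 1.002
grasp_force: 0.0
[ 448.1470761  -150.11349303  112.70903735]
hops 1 each [-0.0013  0.014   0.5285] turn [-0.0002 -0.0001  0.0004] rows/hop 2.5, turnrows 0.0
```

View pics/s4.png

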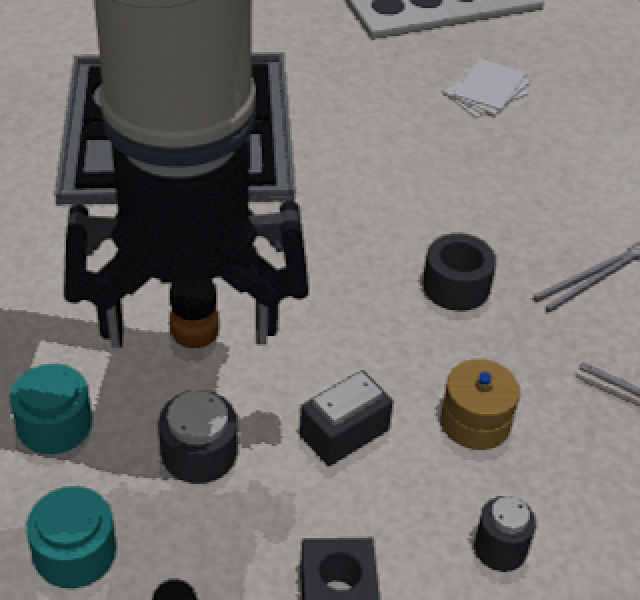

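The gripper is centred over the large round holder (crop 198,432), and its fingers clear the turquoise piece at (52,408). Gripping.

```bash
python3 -m inch '[[[-0.001,0.014,0.25,0,0,0],[-0.001,0.014,0.42,0,0,0],[-0.001,0.014,0.525,0,0,0],[-0.001,0.014,0.525,0,0,0],[-0.001,0.014,0.525,0,0,0],[-0.001,0.014,0.525,0,0,0]]]' 1
python3 -m inch '[[[0,0,0,0,0,0],[0,0,0,0,0,0],[0,0,0,0,0,0],[0,0,0,0,0,0],[0,0,0,0,0,0],[0,0,0,0,0,0],[0,0,0,0,0,0]]]' -1 40
python3 -m inch '[[[0,0,-0.3,0,0,0],[0,0,-0.54,0,0,0],[0,0,-0.54,0,0,0],[0,0,-0.54,0,0,0],[0,0,-0.54,0,0,0]]]'
python3 -c "
from h import *
plan(455,277.2,117,1.40)"
```

```text
clock: 7.72
eef_pos: [451.7, -151.4, 9.1]
tcp_rot: [3.141, 0.0, 1.402]
contact_force: [1.0, 0.4, 0.2]
opening: 1.003
grasp_force: 0.0
clock: 8.3
eef_pos: [451.6, -152.1, 9.7]
tcp_rot: [3.139, 0.0, 1.4]
contact_force: [-1.5, 2.4, 12.0]
opening: 0.641
grasp_force: 39.9
clock: 8.72
eef_pos: [451.7, -152.4, 117.7]
tcp_rot: [3.137, 0.001, 1.4]
contact_force: [-0.3, 0.7, -4.5]
opening: 0.636
grasp_force: 46.3
hops 3 each [ 7.065e-01 -1.164e-01  3.000e-04] turn [ 0.0013  0.0002 -0.    ] rows/hop 3.4, turnrows 0.0
```

```bash
python3 -m inch '[[[0.707,-0.116,0,0,0,0],[0.707,-0.116,0,0,0,0],[0.707,-0.116,0,0,0,0],[0.707,-0.116,0,0,0,0]]]'
python3 -m inch '[[[0.707,-0.116,0,0,0,0],[0.707,-0.116,0,0,0,0],[0.707,-0.116,0,0,0,0],[0.707,-0.116,0,0,0,0]]]'
python3 -m inch '[[[0.707,-0.116,0,0,0,0],[0.707,-0.116,0,0,0,0],[0.707,-0.116,0,0,0,0],[0.707,-0.116,0.25,0,0,0],[0.707,-0.116,0.37,0,0,0],[0.707,-0.116,0.37,0,0,0],[0.707,-0.116,0.37,0,0,0],[0.707,-0.116,0.37,0,0,0]]]'
python3 -c "
from h import *
for k in range(3): i=r.grab_frame('side')
print(r.sense()['eef_pos'].round(1))
plan(455,277.2,15,1.40)
cv2.imwrite('pics/s5.png',i[110:260,200:400,::-1].repeat(3,0).repeat(3,1))"
```

```text
clock: 9.05
eef_pos: [450.0, -5.5, 114.6]
tcp_rot: [-3.138, -0.001, 1.4]
contact_force: [0.7, -0.0, -3.2]
opening: 0.641
grasp_force: 46.0
clock: 9.38
eef_pos: [451.9, 138.1, 114.7]
tcp_rot: [-3.14, -0.0, 1.401]
contact_force: [0.3, 0.0, -2.9]
opening: 0.64
grasp_force: 46.0
clock: 10.05
eef_pos: [453.9, 277.2, 42.1]
tcp_rot: [-3.14, 0.001, 1.4]
contact_force: [-0.2, 0.6, -2.5]
opening: 0.642
grasp_force: 45.7
[455.4 277.8  43.8]
hops 1 each [-0.0036 -0.0019  0.144 ] turn [ 0.0007 -0.0006 -0.0003] rows/hop 0.7, turnrows 0.0
```

View pics/s5.png

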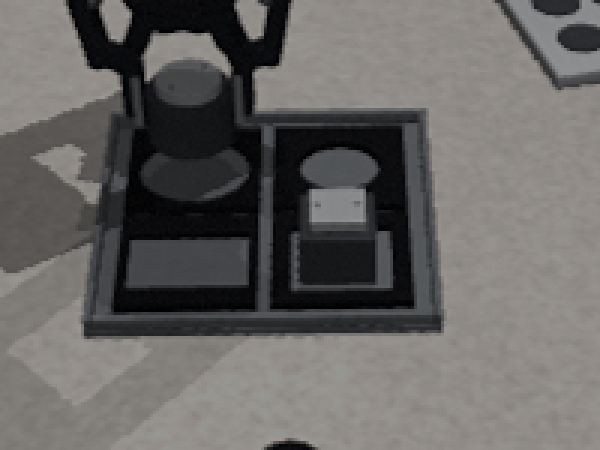

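The square holder sits in its pocket at crop (340,250), and the large round one hovers over its own at (195,110). Lowering.

```bash
python3 -m inch '[[[-0.003,-0.002,0.05,0,0,0],[-0.003,-0.002,0.1,0,0,0],[-0.003,-0.002,0.13,0,0,0],[-0.003,-0.002,0.143,0,0,0],[-0.003,-0.002,0.143,0,0,0],[-0.003,-0.002,0.143,0,0,0]]]'
python3 -m inch '[[[0,0,0,0,0,0],[0,0,0,0,0,0],[0,0,0,0,0,0],[0,0,0,0,0,0],[0,0,0,0,0,0]]]' 1
python3 -m inch '[[[0,0,-0.2,0,0,0],[0,0,-0.5,0,0,0],[0,0,-0.5,0,0,0],[0,0,-0.5,0,0,0]]]'
python3 -c "
from h import *
plan(634.9,-268,115,1.40)"
```

```text
clock: 10.7
eef_pos: [453.5, 276.9, 14.0]
tcp_rot: [-3.141, 0.001, 1.4]
contact_force: [-4.2, -4.3, 15.6]
opening: 0.641
grasp_force: 48.9
clock: 11.12
eef_pos: [453.7, 277.4, 13.3]
tcp_rot: [-3.141, 0.0, 1.4]
contact_force: [0.9, -0.2, -0.0]
opening: 1.001
grasp_force: 0.0
clock: 11.45
eef_pos: [456.3, 279.0, 117.8]
tcp_rot: [3.136, -0.005, 1.4]
contact_force: [0.7, 0.2, 0.2]
opening: 0.999
grasp_force: 0.0
hops 3 each [-0.8478  0.4482  0.003 ] turn [ 0.0018 -0.0015  0.    ] rows/hop 4.6, turnrows 0.1
```

```bash
python3 -m inch '[[[-0.847,0.448,0,0,0,0],[-0.847,0.448,0,0,0,0],[-0.847,0.448,0,0,0,0],[-0.847,0.448,0,0,0,0],[-0.847,0.448,0,0,0,0]]]' 1
python3 -m inch '[[[-0.847,0.448,0,0,0,0],[-0.847,0.448,0,0,0,0],[-0.847,0.448,0,0,0,0],[-0.847,0.448,0,0,0,0],[-0.847,0.448,0,0,0,0]]]'
python3 -m inch '[[[-0.847,0.448,0,0,0,0],[-0.847,0.448,0,0,0,0],[-0.847,0.448,0,0,0,0],[-0.847,0.448,0,0,0,0],[-0.847,0.448,0,0,0,0],[-0.847,0.448,0,0,0,0],[-0.847,0.448,0,0,0,0]]]'
python3 -c "
from h import *
i=r.grab_frame('side');i=r.grab_frame('side')
s=r.grab_frame('side')
print(r.sense()['eef_pos'])
plan(634.9,-268,7,1.40)
cv2.imwrite('pics/s6.png',i[120:420,200:520,::-1].repeat(2,0).repeat(2,1))"
```

```text
clock: 11.87
eef_pos: [513.5, 92.0, 112.8]
tcp_rot: [-3.141, 0.001, 1.399]
contact_force: [0.2, -0.1, 0.1]
opening: 0.999
grasp_force: 0.0
clock: 12.28
eef_pos: [573.4, -90.6, 112.7]
tcp_rot: [3.141, 0.001, 1.399]
contact_force: [0.4, 0.2, 0.6]
opening: 1.0
grasp_force: 0.0
clock: 12.87
eef_pos: [631.7, -270.2, 112.0]
tcp_rot: [-3.14, -0.0, 1.398]
contact_force: [-0.3, 0.8, 0.8]
opening: 1.001
grasp_force: 0.0
[ 631.5318886  -267.75612543  112.67703462]
hops 1 each [0.0013 0.0177 0.5284] turn [-0.0005 -0.0002  0.0002] rows/hop 2.5, turnrows 0.0
```

View pics/s6.png

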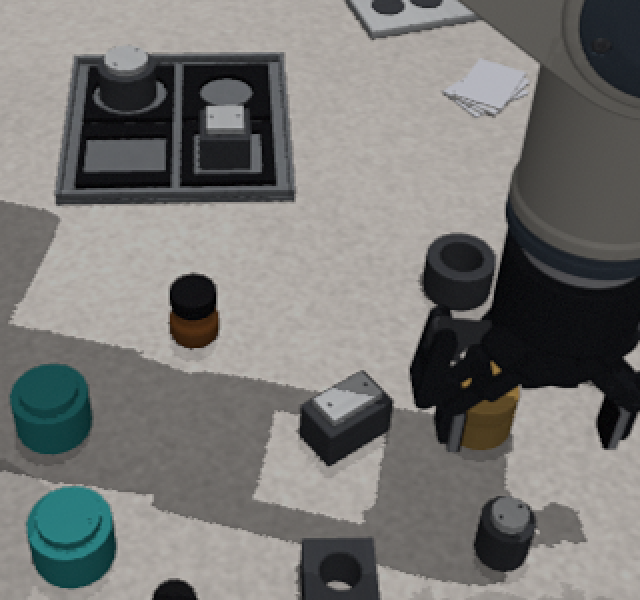

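The large round and square holders both sit in their pockets, at crop (127,75) and (225,135). The gripper is over the small round one at (505,530). Gripping.

```bash
python3 -m inch '[[[0,0.017,0.25,0,0,0],[0,0.017,0.42,0,0,0],[0,0.017,0.525,0,0,0],[0,0.017,0.525,0,0,0],[0,0.017,0.525,0,0,0],[0,0.017,0.525,0,0,0]]]' 1
python3 -m inch '[[[0,0,0,0,0,0],[0,0,0,0,0,0],[0,0,0,0,0,0],[0,0,0,0,0,0],[0,0,0,0,0,0],[0,0,0,0,0,0],[0,0,0,0,0,0],[0,0,0,0,0,0]]]' -1 40
python3 -m inch '[[[0,0,-0.3,0,0,0],[0,0,-0.54,0,0,0],[0,0,-0.54,0,0,0],[0,0,-0.54,0,0,0],[0,0,-0.54,0,0,0]]]'
python3 -c "
from h import *
plan(547.3,261,117,1.40)"
```

```text
clock: 13.52
eef_pos: [636.8, -269.3, 10.2]
tcp_rot: [3.14, 0.0, 1.401]
contact_force: [0.8, 0.9, -0.6]
opening: 1.001
grasp_force: 0.0
clock: 14.18
eef_pos: [636.1, -269.9, 9.7]
tcp_rot: [3.14, 0.0, 1.4]
contact_force: [-1.1, 0.9, 7.0]
opening: 0.403
grasp_force: 39.4
clock: 14.6
eef_pos: [636.6, -270.2, 118.5]
tcp_rot: [3.138, 0.001, 1.4]
contact_force: [-0.5, -0.2, -4.2]
opening: 0.408
grasp_force: 40.8
hops 3 each [ 8.471e-01 -2.972e-01  8.000e-04] turn [ 0.0011  0.0003 -0.    ] rows/hop 4.3, turnrows 0.0
```

```bash
python3 -m inch '[[[0.847,-0.297,0,0,0,0],[0.847,-0.297,0,0,0,0],[0.847,-0.297,0,0,0,0],[0.847,-0.297,0,0,0,0],[0.847,-0.297,0,0,0,0]]]'
python3 -m inch '[[[0.847,-0.297,0,0,0,0],[0.847,-0.297,0,0,0,0],[0.847,-0.297,0,0,0,0],[0.847,-0.297,0,0,0,0],[0.847,-0.297,0,0,0,0]]]'
python3 -m inch '[[[0.847,-0.297,0,0,0,0],[0.847,-0.297,0,0,0,0],[0.847,-0.297,0,0,0,0],[0.847,-0.297,0,0,0,0],[0.847,-0.297,0,0,0,0],[0.847,-0.297,0,0,0,0]]]'
python3 -m inch '[[[0,0,0.2,0,0,0],[0,0,0.37,0,0,0],[0,0,0.37,0,0,0],[0,0,0.37,0,0,0]]]'
python3 -c "
from h import *
for k in range(3): i=r.grab_frame('side')
print(r.sense()['eef_pos'].round(1))
plan(547.3,261,15,1.40)
cv2.imwrite('pics/s7.png',i[110:260,200:400,::-1].repeat(3,0).repeat(3,1))"
```

```text
clock: 15.02
eef_pos: [602.8, -87.8, 114.3]
tcp_rot: [-3.136, -0.001, 1.402]
contact_force: [0.2, 0.6, -2.2]
opening: 0.412
grasp_force: 40.9
clock: 15.43
eef_pos: [573.8, 88.5, 114.9]
tcp_rot: [-3.138, -0.0, 1.402]
contact_force: [0.2, -0.5, -1.8]
opening: 0.405
grasp_force: 40.9
clock: 15.93
eef_pos: [545.3, 263.9, 115.2]
tcp_rot: [-3.14, 0.0, 1.404]
contact_force: [1.1, -0.8, -2.2]
opening: 0.41
grasp_force: 40.9
clock: 16.27
eef_pos: [544.7, 259.2, 40.5]
tcp_rot: [-3.137, 0.004, 1.399]
contact_force: [-0.8, 0.1, -1.4]
opening: 0.405
grasp_force: 40.8
[547.8 261.2  44.3]
hops 1 each [-0.0015 -0.0029  0.1463] turn [ 0.0006 -0.0004 -0.0002] rows/hop 0.7, turnrows 0.0
```

View pics/s7.png

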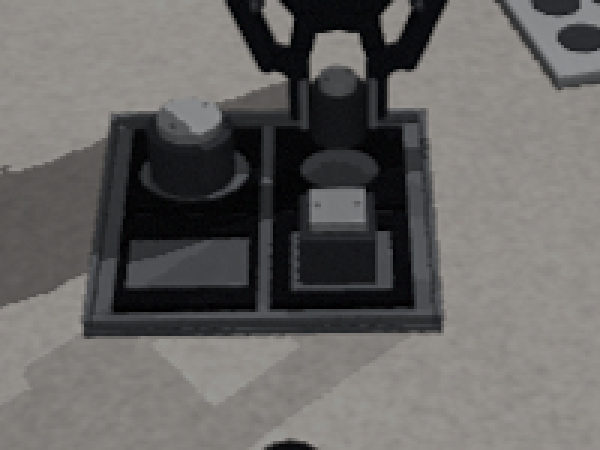

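The small round holder is above its pocket at crop (338,115), and the large round one is seated at (193,145). Lowering.

```bash
python3 -m inch '[[[-0.001,-0.002,0.05,0,0,0],[-0.001,-0.002,0.1,0,0,0],[-0.001,-0.002,0.13,0,0,0],[-0.001,-0.002,0.145,0,0,0],[-0.001,-0.002,0.145,0,0,0],[-0.001,-0.002,0.145,0,0,0]]]'
python3 -m inch '[[[0,0,0,0,0,0],[0,0,0,0,0,0],[0,0,0,0,0,0],[0,0,0,0,0,0],[0,0,0,0,0,0],[0,0,0,0,0,0]]]' 1
python3 -m inch '[[[0,0,-0.2,0,0,0],[0,0,-0.5,0,0,0],[0,0,-0.5,0,0,0],[0,0,-0.5,0,0,0]]]'
python3 -c "
from h import *
plan(557.2,-154.9,115,0.41)"
```

```text
clock: 16.92
eef_pos: [545.7, 261.1, 14.7]
tcp_rot: [-3.141, 0.001, 1.4]
contact_force: [-5.9, -4.0, 18.0]
opening: 0.408
grasp_force: 42.8
clock: 17.42
eef_pos: [545.9, 261.2, 13.3]
tcp_rot: [-3.141, 0.0, 1.4]
contact_force: [0.2, -0.5, 0.1]
opening: 0.998
grasp_force: 0.0
clock: 17.75
eef_pos: [548.8, 262.7, 118.4]
tcp_rot: [3.135, -0.005, 1.4]
contact_force: [0.4, -0.2, -0.1]
opening: 0.998
grasp_force: 0.0
hops 3 each [-0.6835  0.1319  0.0034] turn [ 0.0012 -0.0023  0.3152] rows/hop 3.3, turnrows 7.9
```

```bash
python3 -m inch '[[[-0.683,0.132,0,0,0,0],[-0.683,0.132,0,0,0,0],[-0.683,0.132,0,0,0,0],[-0.683,0.132,0,0,0,0]]]' 1
python3 -m inch '[[[-0.683,0.132,0,0,0,0],[-0.683,0.132,0,0,0,0],[-0.683,0.132,0,0,0,0],[-0.683,0.132,0,0,0,0]]]'
python3 -m inch '[[[-0.683,0.132,0,0,0,0.315],[-0.683,0.132,0,0,0,0.315],[-0.683,0.132,0,0,0,0.315],[-0.683,0.132,0,0,0,0.315],[-0.683,0.132,0,0,0,0.315],[-0.683,0.132,0,0,0,0.315],[-0.683,0.132,0,0,0,0.315],[-0.683,0.132,0,0,0,0.315]]]'
python3 -c "
from h import *
for k in range(4): i=r.grab_frame('side')
print(r.sense()['eef_pos'])
plan(557.2,-154.9,8,0.41)
cv2.imwrite('pics/s8.png',i[120:420,200:520,::-1].repeat(2,0).repeat(2,1))"
```

```text
clock: 18.08
eef_pos: [547.5, 118.0, 112.6]
tcp_rot: [-3.14, 0.002, 1.399]
contact_force: [0.5, -0.2, 0.8]
opening: 0.997
grasp_force: 0.0
clock: 18.42
eef_pos: [551.0, -21.0, 112.8]
tcp_rot: [-3.141, 0.001, 1.398]
contact_force: [-0.4, 0.3, -0.1]
opening: 0.996
grasp_force: 0.0
clock: 19.08
eef_pos: [554.0, -156.1, 112.6]
tcp_rot: [-3.141, 0.001, 0.403]
contact_force: [0.2, 0.4, 0.8]
opening: 0.998
grasp_force: 0.0
[ 554.17551176 -155.79469723  112.96561543]
hops 1 each [0.0159 0.0023 0.5248] turn [-0.0002  0.0002  0.0015] rows/hop 2.5, turnrows 0.0
```

View pics/s8.png

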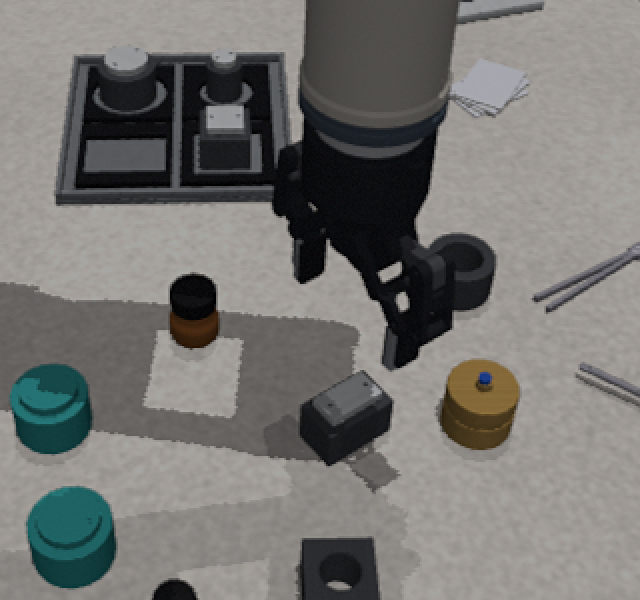

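Three holders are seated. The gripper straddles the oblong (crop 346,417) across its short side, and the front finger clears the cup (480,400). Gripping.

```bash
python3 -m inch '[[[0.015,0.002,0.25,0,0,0],[0.015,0.002,0.42,0,0,0],[0.015,0.002,0.525,0,0,0],[0.015,0.002,0.525,0,0,0],[0.015,0.002,0.525,0,0,0],[0.015,0.002,0.525,0,0,0]]]' 1
python3 -m inch '[[[0,0,0,0,0,0],[0,0,0,0,0,0],[0,0,0,0,0,0],[0,0,0,0,0,0],[0,0,0,0,0,0],[0,0,0,0,0,0],[0,0,0,0,0,0],[0,0,0,0,0,0]]]' -1 40
python3 -m inch '[[[0,0,-0.3,0,0,0],[0,0,-0.54,0,0,0],[0,0,-0.54,0,0,0],[0,0,-0.54,0,0,0],[0,0,-0.54,0,0,0]]]'
python3 -c "
from h import *
plan(439,184.4,118,-0.17)"
```

```text
clock: 19.78
eef_pos: [558.2, -155.4, 9.7]
tcp_rot: [3.141, -0.001, 0.412]
contact_force: [0.7, 0.0, 1.0]
opening: 0.996
grasp_force: 0.0
clock: 20.45
eef_pos: [557.8, -155.3, 9.6]
tcp_rot: [3.141, -0.001, 0.41]
contact_force: [-0.3, 1.4, 7.4]
opening: 0.412
grasp_force: 40.8
clock: 20.87
eef_pos: [558.0, -155.4, 117.8]
tcp_rot: [3.14, -0.002, 0.41]
contact_force: [0.5, 1.1, -3.1]
opening: 0.412
grasp_force: 42.6
hops 2 each [ 0.0663 -0.8976 -0.0021] turn [ 0.0004 -0.0009  0.1848] rows/hop 4.3, turnrows 4.6
```

```bash
python3 -m inch '[[[0.066,-0.897,0,0,0,0],[0.066,-0.897,0,0,0,0],[0.066,-0.897,0,0,0,0],[0.066,-0.897,0,0,0,0],[0.066,-0.897,0,0,0,0]]]'
python3 -m inch '[[[0.066,-0.897,0,0,0,0.185],[0.066,-0.897,0,0,0,0.185],[0.066,-0.897,0,0,0,0.185],[0.066,-0.897,0,0,0,0.185],[0.066,-0.897,0,0,0,0.185],[0.066,-0.897,0,0,0,0.185],[0.066,-0.897,0,0,0,0.185]]]'
python3 -m inch '[[[0,0,0.2,0,0,0],[0,0,0.37,0,0,0],[0,0,0.37,0,0,0],[0,0,0.37,0,0,0]]]'
python3 -c "
from h import *
for k in range(3): i=r.grab_frame('side')
print(r.sense()['eef_pos'].round(1))
plan(439,184.4,15,-0.17)
cv2.imwrite('pics/s9.png',i[110:260,200:400,::-1].repeat(3,0).repeat(3,1))"
```

```text
clock: 21.28
eef_pos: [493.3, 18.1, 114.1]
tcp_rot: [-3.138, 0.005, 0.412]
contact_force: [-0.2, 0.1, -3.2]
opening: 0.417
grasp_force: 42.8
clock: 21.87
eef_pos: [436.2, 185.3, 114.7]
tcp_rot: [3.14, 0.003, -0.169]
contact_force: [-0.6, -0.3, -3.4]
opening: 0.411
grasp_force: 42.9
clock: 22.2
eef_pos: [436.1, 182.6, 40.6]
tcp_rot: [3.138, 0.006, -0.17]
contact_force: [-0.5, -0.1, -2.5]
opening: 0.412
grasp_force: 42.7
[439.4 184.3  43.8]
hops 1 each [-0.0025 -0.      0.1442] turn [-0.0003 -0.0005 -0.0003] rows/hop 0.7, turnrows 0.0
```

View pics/s9.png

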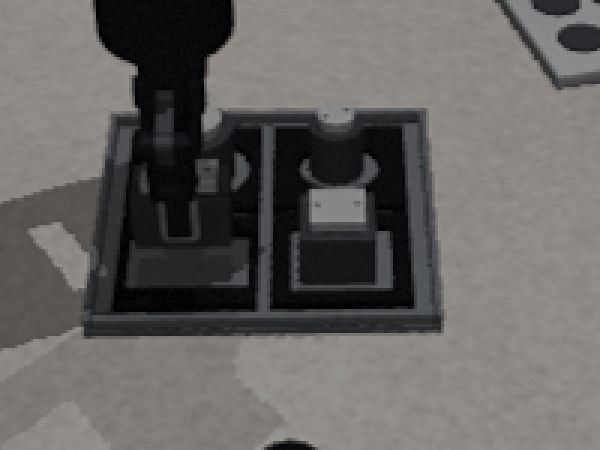

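The oblong is aligned over its pocket at crop (185,215), and the other three are seated. Lowering.

```bash
python3 -m inch '[[[-0.002,0,0.05,0,0,0],[-0.002,0,0.1,0,0,0],[-0.002,0,0.13,0,0,0],[-0.002,0,0.143,0,0,0],[-0.002,0,0.143,0,0,0],[-0.002,0,0.143,0,0,0]]]'
python3 -m inch '[[[0,0,0,0,0,0],[0,0,0,0,0,0],[0,0,0,0,0,0],[0,0,0,0,0,0],[0,0,0,0,0,0]]]' 0.7
python3 -m inch '[[[0,0,-0.2,0,0,0],[0,0,-0.6,0,0,0],[0,0,-0.6,0,0,0],[0,0,-0.6,0,0,0]]]'
python3 -m inch '[[[-0.4,0,-0.6,0,0,0],[-0.4,0,-0.6,0,0,0],[-0.4,0,-0.6,0,0,0],[-0.4,0,-0.6,0,0,0],[-0.4,0,-0.6,0,0,0]]]'
python3 -c "
from h import *
for k in range(4): i=r.grab_frame('side')
cv2.imwrite('pics/s10.png',i[110:460,200:520,::-1].repeat(2,0).repeat(2,1)[:600])"
```

```text
clock: 22.85
eef_pos: [437.7, 184.2, 14.5]
tcp_rot: [3.141, 0.0, -0.171]
contact_force: [-5.3, -2.4, 14.9]
opening: 0.411
grasp_force: 45.2
clock: 23.27
eef_pos: [437.9, 184.4, 13.8]
tcp_rot: [3.142, 0.0, -0.171]
contact_force: [-0.2, 0.0, 0.7]
opening: 0.851
grasp_force: 0.0
clock: 23.6
eef_pos: [441.7, 186.0, 140.1]
tcp_rot: [-3.136, -0.008, -0.171]
contact_force: [2.4, -0.5, -0.1]
opening: 0.849
grasp_force: 0.0
clock: 24.02
eef_pos: [359.0, 199.1, 257.4]
tcp_rot: [-3.138, -0.004, -0.17]
contact_force: [0.9, 0.2, -0.1]
opening: 0.853
grasp_force: 0.0
```

View pics/s10.png

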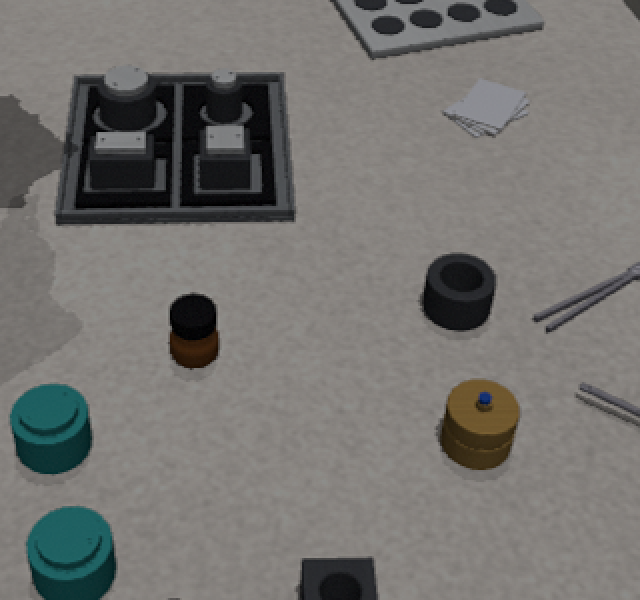

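All four holders sit upright in their own pockets at crop (125,95), (224,95), (122,160) and (224,155). The collars at (460,290) and (338,580) haven't moved, and the arm is clear.

```bash
python3 -c "
from rig import r
print(r.sign_off())"
```

```text
the job is handed in; nothing more can be done
None
```

The job is handed in at about 24 s: all four dial holders sit upright in their matching pockets, and the collars and everything else were left where they stood.

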